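Turn a settled mist bottle over in a tipping cradle

ROBOT

A 6-joint arm with a two-finger parallel gripper is mounted at the origin on a cart in front of the work surface, level with it; the furniture and walls round the work are solid. World frame = base frame: x ahead of the robot, y to its left, z up, the work surface at z = 0. Lengths are in mm, angles in rad, forces in N, time in s.
With the tool pointing down it reaches from about 350 to 975 mm from the base axis. Payload 7.1 kg.
Tool frame: the origin (TCP) lies midway between the tips of the shut fingers; the grasp point (between the pads) lies 19 mm behind it (ctrl.grip_depth is the distance from the TCP to the grasp point, in mm); z points along the fingers, y is the line along which they close (so a half turn about z gives the same grasp; the last joint's range is limited). The gripper opens to 88 mm and grips with 3 to 60 N. Pads are 20 mm wide; open, the fingers measure 115 mm over their backs; the gripper's body (75 mm by 178 mm) begins 61 mm behind the grasp point.
Start: joints at [-1.256, 0.423, 1.63, -0, 1.089, -0.019], TCP at [204.789, -590.48, 222.675] pointing down, gripper open.
Joint ranges: [-3, 3], [-0.9, 2.11], [0.09, 2.58], [-1.31, 4.45], [0.11, 2.69], [-2.54, 2.54]. Speed limits (rad/s): [2.39, 2.39, 3.01, 3.14, 3.14, 3.14].

INTERFACE

Orientations are given as a rotation vector (axis times angle).
In Python, from workcell import get_obs, vision, ctrl gives the robot as it stands.
- The arm moves only by the tool step_arm, never from a script. Its argument "plan" is a list of rows, each a list of 7 numbers: the opening, from -1 (shut) to 1 (fully open), then the shift along the tool's x, y, z as a fraction of full scale, then the turn, a rotation vector about the tool's x, y, z as a fraction of full scale. In form: [[fingers, dx, dy, dz, wx, wy, wz], ...]. A call has 1 to 20 rows; each row shifts and turns the commanded pose from where the row before left it, along the tool's axes as they then stand; what a row does not reach is not made up. Full scale, the value 1, is 50 mm for a shift and 0.12 rad for a turn. A row lasts 1/8 s, in which the tool goes at most 62.5 mm and 10.7 degrees, less where a joint would pass 70% of its speed; a pose out of reach is approached as far as the arm can. A call with a number of a shift or a turn outside -1 to 1 is refused whole. A call with a gripper value outside its range is refused whole. The fingers move at their own pace and stop on an object; the grip force is fixed at half the most. Time passes only in rows, so rows that do not move let the fingers close. It gives the time, the measured TCP pose, the force, the opening and the grip force at its end, in the units of the state.
- get_obs(): the state, without advancing time (a new reading comes with each control period).
- vision.get_image(name): name is "side" or "top"; returns a dict with "pixels" (400x640x3 uint8, red, green, blue), "depth" (400x640 float32, mm along the optical axis (not along the pixel's ray), 0 where there is no reading), "fx", "fy", "cx", "cy" (pixels), "T" (4x4, takes a point from camera to world coordinates). Camera axes: x right, y down, z forward; pixel columns grow to the right and rows downward; lengths in mm; the calibration is good to about 2 mm. A picture is of the moment at which its call begins.
- ctrl.close_job(): hands the job in; it is judged then, once.
The state is a dict: "t": time; "qpos": joint angles; "qvel": joint speeds; "joint_torque": joint torques, N m; "ee_pos": TCP position; "orientation": TCP orientation; "ft_force": force on the tool from outside, world axes, zero at the start; "moment": the same for the moment, N m; "width": finger opening in mm; "grasp_force": force on a finger pad.
Only numpy, scipy, OpenCV 4.12 (cv2) and the standard library are available. Lean on these libraries where they do the work, as an engineer would, in place of code of your own. Each camera call takes 0.05 s, during which the arm holds its last target. There are 200 camera calls.

TASK

The shimmer in the blue mist bottle standing at the front right has settled: stand the bottle upright on the foot plate of the tipping cradle, leaning back against its two rods, and let go of it. Then turn the cradle over (its spoked handwheel is there for that), top going over backward (toward the rods), all the way to the stop but without forcing it, so that the bottle stands on its head, leave it so for two seconds, then turn it all the way back to its first stop so that the bottle stands upright in the cradle again. Leave everything else where it is.

Things in the scene. Friction and masses are not known exactly. Their poses are not given: they have to be found in the camera images.
- bottle: the loose closed mist bottle at the front right on the table (not the similar one far back): pale blue, blue band, white pump head, 114 mm tall; round body 45 mm across up to 90 mm, pump head 28 mm wide; under 0.2 kg. Origin: centre of its underside; z up to the head. Grasp it tilted 45 degrees, 42 mm above its base, fingers closing level.
- stand: grey stand of the tipping cradle, fixed. Origin: centre of the underside of its base plate (90 in x, 152 in y, 10 mm thick), on the black desk mat; z up; x to the left and away from the robot (yaw 0.85 to 1.3 rad). Uprights at y = -67 and +67 mm (10 thick, 44 wide, 122 mm high) carry the level hinge axis, along y at x = 0, z = 100 mm. Free width inside the cradle's yoke 100 mm.
- cradle (a joint): turn of the blue cradle with its handwheel, rad. 0 = loading stop: cradle leans 0.14 rad (8 degrees) back. Grows as the top goes over toward the rods (left, away) and down; 2.86 = far stop: upside down, again leaning 0.14 rad on the rods. Starts at 0 to 0.12. Stiff hinge (about 0.2 N m), stays where it is left; rigid stops. No catch: the bottle stays in by gravity alone.
- cradle_seat (a point): where the middle of the bottle's base belongs: on top of the foot plate (50 mm in x, 40 mm in y, from x = -21 to 29), 57 mm below the hinge axis along the cradle's z. Axes turn with the cradle: y along the hinge axis toward the handwheel, z from foot to head plate, x from the open front toward the back rods. The bottle goes in from the open front along x.
- cradle_rods (a point): midway between the two upright steel rods of the backrest (8 mm thick, centres 30 mm apart in y), at hinge height, 22 mm in +x from the bottle's axis; axes as cradle_seat. A 45 mm bottle on the seat touches both. A blue strap (yoke) runs behind the rods at this height and forward to the bearings at y = -53 and +53 mm.
- cradle_head (a point): middle of the inner face of the head plate, straight over the seat, 122 mm from the foot plate: a 114 mm bottle has 8 mm of play. Plate 36 mm wide in y, from x = -11 to 29 mm, 6 mm thick; axes as cradle_seat. Upside down, the pump head rests on it.
- wheel_hub (a point): centre of the handwheel on the near (robot) end of the hinge axis (stand y = +100, z = 100 mm); axes as cradle_seat. Black hub, radius 15 mm; four steel spokes 10 mm thick in the plane square to the axis, along the diagonals between the cradle's x and z. At joint 0 the upper spokes stand 37 degrees toward stand -x and 53 degrees toward +x, from vertical.
- wheel_ball (a point): centre of the red ball (diameter 18 mm) on the end of the upper spoke on the open side at joint 0 (cradle -x, +z); balls lie 65 mm from the hub centre. Closed fingers pointing down, tips 30 mm above the hub centre, push an upper spoke along the stand's x; one stroke turns about 95 degrees, so going over takes two strokes, the second on the next spoke.
- ink_red: bystander: red ink bottle with black cap, 44 x 44 x 62 mm, origin at centre of underside; leave alone
- glue: bystander: standing glue stick, red and blue, diameter 26, 90 mm tall, origin at centre of underside; leave alone
- pad: bystander: blue ink pad, 77 x 54 x 16 mm, origin at centre of underside; leave alone
- tape: bystander: yellow paper tape roll lying flat, diameter 48, 15 mm tall, origin at centre of underside; leave alone
- marker_3: bystander: lying green marker, 135 x 15 x 16 mm, leave alone
- badge_1: bystander: light blue round badge, diameter 38, 6 mm, leave alone
- badge_3: bystander: pink round badge, diameter 38, 6 mm, leave alone

How it is judged:
By the outcome, as a careful person would: the job done as asked, in the order asked, and still so for the second after the job is handed in, with the robot touching nothing.
It also fails if it takes over 66 s, if anything falls off the work surface, if the arm or the gripper's body presses on something with over 40 N, if the wrist force passes 120 N, or if a joint passes its speed limit or range.

## Working session

There is one attempt and no reset: what is moved stays moved. The work goes in short steps, Python scripts to look and compute and a tool call to move; the robot and the scene stay as the last step left them, time stands still between calls to the robot, and variables do not carry over. Pictures are saved under pics/ and viewed, at most 10 in all, crops included, and the job is handed in when it is done.

Besides the shell and the picture viewer there is one more tool, called after "Request:" as name(argument=value, ...), one argument or row to a line, values as JSON. step_arm: Moves the arm, as the interface text tells. Its arguments: {"type":"object","properties":{"plan":{"type":"array","items":{"type":"array","items":{"type":"number","minimum":-1,"maximum":1}}}},"required":["plan"]}

```bash
mkdir -p pics; cat > h.py <<'E'
import numpy as np, cv2
from workcell import get_obs, vision, ctrl
def snap(n):
    d=vision.get_image(n); np.savez(f'pics/{n}.npz',**d); cv2.imwrite(f'pics/{n}_{get_obs()["t"]:.2f}.png',d['pixels'][...,::-1]); return d
def pt(d,u,v):
    z=float(d['depth'][int(v),int(u)]); p=np.array([(u-d['cx'])/d['fx']*z,(v-d['cy'])/d['fy']*z,z,1]); return (d['T']@p)[:3]
def proj(d,P):
    p=np.linalg.inv(d['T'])@np.append(P,1); return d['fx']*p[0]/p[2]+d['cx'],d['fy']*p[1]/p[2]+d['cy']
E
python3 - <<'E'
from h import *
for n in('side','top'):
    d=snap(n); print(n,d['fx'],d['T'].round(3).tolist())
o=get_obs();print(o['t'],o['ee_pos'],o['orientation'],o['width'])
E
ls pics
```

```text
side 386.2813940148481 [[-0.998, 0.019, -0.055, 601.56], [0.056, 0.565, -0.823, 1121.742], [0.016, -0.825, -0.565, 857.006], [0.0, 0.0, 0.0, 1.0]]
top 431.3795353277492 [[-0.0, -0.99, 0.141, 383.464], [-1.0, -0.002, -0.019, 80.056], [0.019, -0.141, -0.99, 1184.966], [0.0, 0.0, 0.0, 1.0]]
0.1 [ 204.65013152 -590.00996753  221.96816401] [-3.09658418e+00 -5.21733615e-01  3.61053928e-04] 87.49047712611265
side.npz
side_0.05.png
top.npz
top_0.10.png
```

View pics/side_0.05.png

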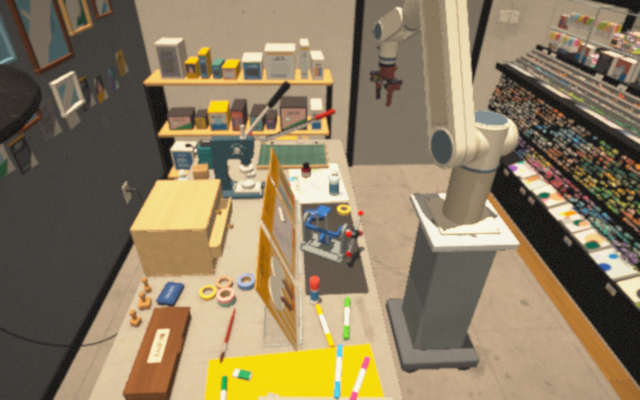

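View pics/top_0.10.png

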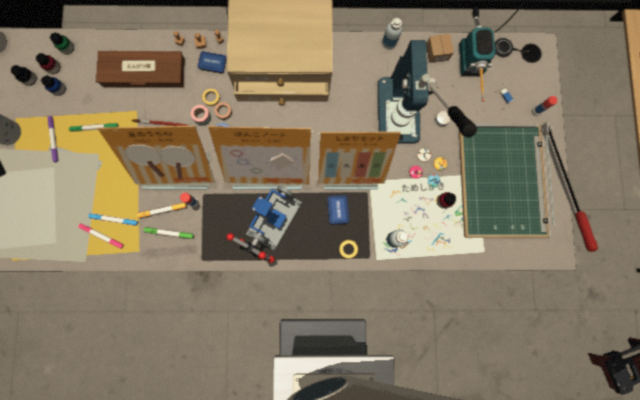

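The side view shows the cradle at about (330,230) and the bottle at (334,183). In the top view the cradle is at about (268,222), with the wheel at (250,248) and the bottle at (399,238). I'll enlarge these.

```bash
python3 - <<'E'
from h import *
t=np.load('pics/top.npz');s=np.load('pics/side.npz')
def crop(d,u0,v0,w,h,k,extra=None):
    c=cv2.resize(d['pixels'][v0:v0+h,u0:u0+w,::-1],None,fx=k,fy=k,interpolation=cv2.INTER_CUBIC)
    for i in range(0,w,10): cv2.putText(c,str(u0+i),(i*k,8),0,.3,(0,255,255)); cv2.line(c,(i*k,0),(i*k,5),(0,255,0))
    for i in range(0,h,10): cv2.putText(c,str(v0+i),(0,i*k+4),0,.3,(0,255,255)); cv2.line(c,(0,i*k),(5,i*k),(0,255,0))
    return c
cv2.imwrite('pics/ctop.png',crop(t,218,180,100,90,6))
a=crop(s,295,200,75,70,6); b=crop(s,320,160,30,70,6);c=crop(t,380,220,35,70,5)
c=np.vstack([c,np.zeros((420-350,c.shape[1],3),np.uint8)])
cv2.imwrite('pics/cside.png',np.hstack([a,b,c])[:, :800])
E
```

```text
(no output)
```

View pics/ctop.png

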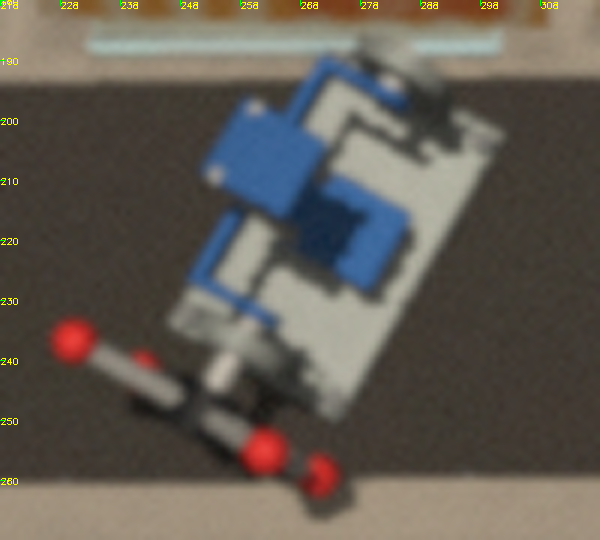

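View pics/cside.png

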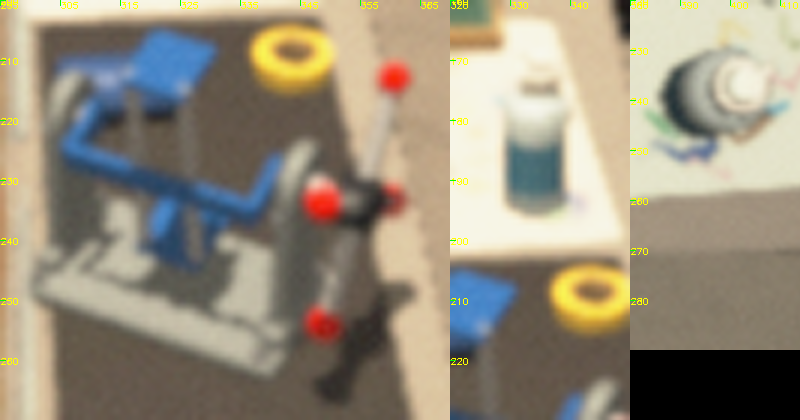

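The crops show the four balls, with the upper open-side ball at top (262,255) and side (361,213). They also show the base plate corners, the head plate and the bottle's head at top (402.4,237) and side (335,172). I'll fit the poses from these.

```bash
cat > fit.py <<'E'
from h import *
from scipy.optimize import least_squares
D={n:np.load(f'pics/{n}.npz') for n in('top','side')}
def cr(q,x,y,z):
    L=.14+q;return np.array([x*np.cos(L)+z*np.sin(L),y,-x*np.sin(L)+z*np.cos(L)+100])
def wp(p,P):
    c,s=np.cos(p[3]),np.sin(p[3]);return np.array([p[0]+c*P[0]-s*P[1],p[1]+s*P[0]+c*P[1],p[2]+P[2]])
b=65/2**.5
C=[(b,100,b),(-b,100,b),(-b,100,-b),(29,-18,71),(29,18,71),(-11,-18,71),(-11,18,71),(b,100,-b)]
S=[(-45,-76,10),(-45,76,10),(45,76,10),(45,-76,10)]
T=[('top',1,0,230.2,236.8),('top',1,1,262.2,255.2),('top',1,2,271.3,259.3),('top',1,3,259.3,196.3),('top',1,4,252.2,207.5),('top',1,5,272,204.5),('top',1,6,265.7,215.8),
('top',0,0,302.2,201.7),('top',0,1,274.7,249.7),('top',0,2,246.3,233.7),
('side',1,1,360.7,213),('side',1,0,348.7,233.7),('side',1,7,348.7,253.8),('side',1,2,360.5,233.3),('side',1,4,325.8,215.5),('side',1,3,316.7,213.3),('side',1,6,330.8,207.5),('side',1,5,321.7,204.7),('side',0,3,301.3,246.5),('side',0,2,339.5,259.5)]
def r(p): return np.concatenate([np.array(proj(D[n],wp(p,cr(p[4],*C[i]) if k else np.array(S[i]))))-(u,v) for n,k,i,u,v in T])
f=least_squares(r,[430,200,0,1.05,.05],loss='soft_l1');print(f.x.round(3));print(f.fun.reshape(-1,2).round(1).tolist())
def rb(p): return np.concatenate([np.array(proj(D['top'],[p[0],p[1],p[2]+114]))-(402.4,237),np.array(proj(D['side'],[p[0],p[1],p[2]+114]))-(335,172)])
g=least_squares(rb,[380,-130,0]);print(g.x.round(1),g.fun.round(1))
# check by depth: bottle points
for n in D:
    d=D[n];u,v=np.meshgrid(np.arange(640),np.arange(400));z=d['depth'];P=np.stack([(u-d['cx'])/d['fx']*z,(v-d['cy'])/d['fy']*z,z,np.ones_like(z)],-1)@d['T'].T
    m=(z>0)&(np.hypot(P[...,0]-g.x[0],P[...,1]-g.x[1])<40)&(P[...,2]>20)
    Q=P[m][:,:3]; print(n,m.sum(),Q.min(0).round(),Q.max(0).round()); H=Q[Q[:,2]>105]; print(H.mean(0).round(1), Q[(Q[:,2]>25)&(Q[:,2]<80)].min(0).round(),Q[(Q[:,2]>25)&(Q[:,2]<80)].max(0).round())
E
python3 fit.py
```

```text
[516.775 160.703   4.297   1.052  -6.253]
[[0.5, 0.3], [0.3, 0.5], [-0.2, 0.4], [-0.3, -0.4], [-0.9, 1.4], [1.1, -0.9], [-0.3, 1.0], [0.4, 0.8], [-0.2, 1.1], [-0.5, 0.5], [-0.5, 0.0], [-0.3, -0.0], [-0.0, -0.1], [-0.6, -0.2], [-0.7, 0.5], [-2.3, -0.7], [0.0, -0.2], [-1.5, -0.6], [-3.7, 0.1], [0.5, 2.0]]
[ 458.6 -168.   -12. ] [-0.1  0.5 -0.7 -0.1]
top 305 [ 438. -187.   21.] [ 483. -142.  117.]
[ 461.1 -166.5  110.6] [ 438. -187.   26.] [ 483. -142.   80.]
side 232 [ 434. -181.   20.] [ 479. -140.  116.]
[ 458.4 -162.4  110.1] [ 434. -172.   25.] [ 479. -140.   80.]
```

```bash
cat > k.py <<'E'
from h import *
from scipy.spatial.transform import Rotation as Ro
def tool(psi,pitch,sgn=1):
    "pitch = angle below horizontal"
    z=np.array([np.cos(pitch)*np.cos(psi),np.cos(pitch)*np.sin(psi),-np.sin(pitch)]);y=sgn*np.array([-np.sin(psi),np.cos(psi),0]);x=np.cross(y,z)
    return np.stack([x,y,z],1)
def to(P,R,o=None):
    o=o or get_obs(); R0=Ro.from_rotvec(o['orientation']).as_matrix()
    dp=R0.T@(np.array(P)-o['ee_pos']); w=Ro.from_matrix(R0.T@R).as_rotvec()
    return dp/50,w/.12
YAW=1.052;S0=np.array([517,161,3.5])
def cradle(q,x,y,z):
    L=.14+q;v=np.array([x*np.cos(L)+z*np.sin(L),y,-x*np.sin(L)+z*np.cos(L)+100]);c,s=np.cos(YAW),np.sin(YAW)
    return S0+[c*v[0]-s*v[1],s*v[0]+c*v[1],v[2]]
def inplace(q,psi_off,pt,lift=0,back=0,g=42):
    "tool pose with bottle base at seat, bottle held with heading offset psi_off, pitch pt relative to bottle"
    L=.14+q; M=Ro.from_euler('z',YAW).as_matrix()@Ro.from_euler('y',L).as_matrix()
    R=M@tool(psi_off,pt,SG); P=cradle(q,-back,0,-57+lift+g)+19*R[:,2]; return P,R
SG=1
E
python3 - <<'E'
import k; from k import *
o=get_obs();q=o['qpos'];R0=Ro.from_rotvec(o['orientation']).as_matrix();A=lambda q:Ro.from_euler('ZYZYZ',[q[0],q[1]+q[2],q[3],q[4],q[5]]).as_matrix()
off=A(q).T@R0;print(off.round(2))
def wr(P,R,d=250):
    W=P-d*R[:,2];q1=np.arctan2(W[1],W[0])
    for a in(1.7,2.1,2.4):
        e=Ro.from_matrix((Ro.from_euler('ZY',[q1,a]).as_matrix()).T@R@off.T).as_euler('ZYZ');print(' ',round(q1,2),a,e.round(2))
for sg in(1,-1):
    k.SG=sg
    R=tool(.75,np.pi/4,sg);g=np.array([459,-164,43.]);P=g+19*R[:,2];print('pick',sg,P.round());wr(P,R)
    print(' start rot',to(P,R)[1].round(2),to(P,R)[0].round(2))
    P,R2=inplace(.03,.15,np.pi/4);print('place',P.round());wr(P,R2);print(Ro.from_matrix(R.T@R2).as_rotvec()/.12)
E
```

```text
Traceback (most recent call last):
  File "scipy/spatial/transform/_rotation.pyx", line 1413, in scipy.spatial.transform._rotation.Rotation.from_euler
ValueError: Expected axis specification to be a non-empty string of upto 3 characters, got ZYZYZ
```

```bash
cat > w.py <<'E'
import k; from k import *
o=get_obs();q=o['qpos'];R0=Ro.from_rotvec(o['orientation']).as_matrix();A=lambda q:(Ro.from_euler('ZY',[q[0],q[1]+q[2]])*Ro.from_euler('ZYZ',q[3:6])).as_matrix()
off=A(q).T@R0;print(off.round(2))
def wr(P,R,d=250):
    W=P-d*R[:,2];q1=np.arctan2(W[1],W[0])
    for a in(1.7,2.1,2.4):
        e=Ro.from_matrix((Ro.from_euler('ZY',[q1,a]).as_matrix()).T@R@off.T).as_euler('ZYZ');print(' ',round(q1,2),a,e.round(2))
for sg in(1,-1):
    k.SG=sg
    R=tool(.75,np.pi/4,sg);g=np.array([459,-164,43.]);P=g+19*R[:,2];print('pick',sg,P.round());wr(P,R)
    print(' start rot',to(P,R)[1].round(2),to(P,R)[0].round(2))
    P,R2=inplace(.03,.15,np.pi/4);print('place',P.round());wr(P,R2);print(Ro.from_matrix(R.T@R2).as_rotvec()/.12)
E
python3 w.py
```

```text
[[-0. -1. -0.]
 [ 1.  0.  0.]
 [-0. -0.  1.]]
pick 1 [ 469. -155.   30.]
  -0.68 1.7 [ 0.79  1.38 -3.14]
  -0.68 2.1 [0.9  1.11 2.83]
  -0.68 2.4 [1.05 0.94 2.54]
 start rot [ 8.76 -1.84 21.16] [ 7.84 -6.49  3.86]
place [519. 169.  73.]
  0.07 1.7 [ 0.6   1.23 -2.84]
  0.07 2.1 [ 0.74  0.92 -3.12]
  0.07 2.4 [0.95 0.72 2.86]
[-2.58026543  1.42465058 -2.7336827 ]
pick -1 [ 469. -155.   30.]
  -0.68 1.7 [0.79 1.38 0.01]
  -0.68 2.1 [ 0.9   1.11 -0.31]
  -0.68 2.4 [ 1.05  0.94 -0.6 ]
 start rot [ 1.35  6.45 -3.29] [ 7.84 -6.49  3.86]
place [519. 169.  73.]
  0.07 1.7 [0.6  1.23 0.3 ]
  0.07 2.1 [0.74 0.92 0.02]
  0.07 2.4 [ 0.95  0.72 -0.28]
[ 2.58026543 -1.42465058 -2.7336827 ]
```

Request:
step_arm(
  plan=[
    [1, 0, 0, 0, 0.17, 0.81, -0.41],
    [1, 0, 0, 0, 0.17, 0.81, -0.41],
    [1, 0, 0, 0, 0.17, 0.81, -0.41],
    [1, 0, 0, 0, 0.17, 0.81, -0.41],
    [1, 0, 0, 0, 0.17, 0.81, -0.41],
    [1, 0, 0, 0, 0.17, 0.81, -0.41],
    [1, 0, 0, 0, 0.17, 0.81, -0.41],
    [1, 0, 0, 0, 0.17, 0.81, -0.41],
    [1, 0, 0, 0, 0, 0, 0],
  ],
)

```text
t: 1.23
ee_pos: [204.0, -590.5, 220.6]
orientation: [-2.481, -0.971, -1.033]
ft_force: [-0.0, 0.3, 0.5]
width: 88.2
grasp_force: 0.0
```

```bash
sed -i 's/^SG=1/SG=-1/' k.py; cat > go.py <<'E'
import sys; from k import *
R=tool(.75,np.pi/4,-1);g=np.array([459,-164,43.]);P=g+19*R[:,2]
print(get_obs()['qpos'].round(2)); print([x.round(2) for x in to(P-110*R[:,2],R)],[x.round(2) for x in to(P,R)])
E
python3 go.py
```

```text
[-1.53  0.69  1.4   0.57  1.62 -0.85]
[array([ 4.19, -2.78,  7.46]), array([ 0.  , -0.04, -0.03])] [array([ 4.18, -2.78,  9.66]), array([ 0.  , -0.04, -0.03])]
```

Request:
step_arm(
  plan=[
    [1, 0.42, -0.28, 0.74, 0, 0, 0],
    [1, 0.42, -0.28, 0.74, 0, 0, 0],
    [1, 0.42, -0.28, 0.74, 0, 0, 0],
    [1, 0.42, -0.28, 0.74, 0, 0, 0],
    [1, 0.42, -0.28, 0.74, 0, 0, 0],
    [1, 0.42, -0.28, 0.74, 0, 0, 0],
    [1, 0.42, -0.28, 0.74, 0, 0, 0],
    [1, 0.42, -0.28, 0.74, 0, 0, 0],
    [1, 0.42, -0.28, 0.74, 0, 0, 0],
    [1, 0, 0, 0, 0, 0, 0],
    [1, 0, 0, 0, 0, 0, 0],
  ],
)

```text
t: 2.6
ee_pos: [389.8, -247.3, 122.6]
orientation: [-2.483, -0.978, -1.033]
ft_force: [-1.0, -0.6, -0.4]
width: 87.4
grasp_force: 0.0
```

```bash
python3 go.py; python3 - <<'E'
from h import *
d=snap('side'); c=d['pixels'][140:230,270:400,::-1]; cv2.imwrite('pics/pre.png',cv2.resize(c,None,fx=5,fy=5,interpolation=2))
E
```

```text
[-1.07  0.52  2.09  0.94  1.02 -0.97]
[array([ 0.39, -0.28,  0.82]), array([ 0.02, -0.02,  0.01])] [array([ 0.39, -0.28,  3.02]), array([ 0.02, -0.02,  0.01])]
```

View pics/pre.png

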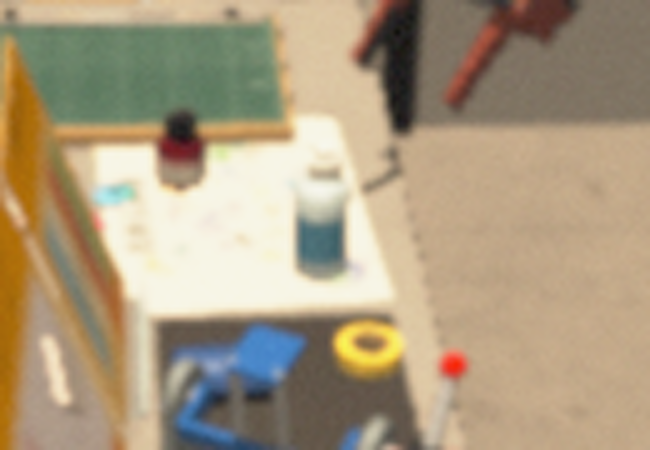

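The bottle stands untouched at crop (322,225), and the open fingers are at crop (365,55) and (455,100), to its right. I'll approach now.

Request:
step_arm(
  plan=[
    [1, 0.39, -0.28, 0, 0, 0, 0],
    [1, 0, 0, 0.6, 0, 0, 0],
    [1, 0, 0, 0.6, 0, 0, 0],
    [1, 0, 0, 0.6, 0, 0, 0],
    [1, 0, 0, 0.6, 0, 0, 0],
    [1, 0, 0, 0.4, 0, 0, 0],
    [1, 0, 0, 0.2, 0, 0, 0],
    [1, 0, 0, 0, 0, 0, 0],
  ],
)

```text
t: 3.65
ee_pos: [468.3, -155.2, 30.2]
orientation: [-2.482, -0.976, -1.034]
ft_force: [0.0, -0.2, 1.0]
width: 88.1
grasp_force: 0.0
```

```bash
python3 go.py
```

```text
[-0.81  0.72  2.14  1.31  0.82 -1.18]
[array([ 0.01,  0.01, -2.18]), array([ 0.01, -0.03, -0.  ])] [array([-0.  ,  0.  ,  0.02]), array([ 0.01, -0.03, -0.  ])]
```

Request:
step_arm(
  plan=[
    [-1, 0, 0, 0, 0, 0, 0],
    [-1, 0, 0, 0, 0, 0, 0],
    [-1, 0, 0, 0, 0, 0, 0],
    [-1, 0, 0, 0, 0, 0, 0],
    [-1, 0, 0, 0, 0, 0, 0],
    [-1, 0, 0, 0, 0, 0, 0],
    [-1, 0, 0, 0, 0, 0, 0],
    [-1, 0, 0, 0, 0, 0, 0],
  ],
)

```text
t: 4.65
ee_pos: [468.3, -154.8, 30.4]
orientation: [-2.482, -0.976, -1.034]
ft_force: [-0.1, -2.8, 2.3]
width: 44.0
grasp_force: 30.0
```

Request:
step_arm(
  plan=[
    [-1, 0.3, 0, -0.3, 0, 0, 0],
    [-1, 0.4, 0, -0.4, 0, 0, 0],
    [-1, 0.4, 0, -0.4, 0, 0, 0],
    [-1, 0.3, 0, -0.3, 0, 0, 0],
    [-1, 0, 0, 0, 0, 0, 0],
  ],
)

```text
t: 5.28
ee_pos: [468.0, -155.0, 130.0]
orientation: [-2.483, -0.978, -1.035]
ft_force: [-1.0, 0.0, -1.9]
width: 44.0
grasp_force: 30.0
```

```bash
cat > pl.py <<'E'
import sys; from k import *
q=.03
b,l=map(float,sys.argv[1:3])
o=get_obs();P,R=inplace(q,.15,np.pi/4,lift=l,back=b);d,w=to(P,R)
print(o['qpos'].round(2),o['ft_force'].round(1),o['width'].round(1));print('target',P.round(1),'d',d.round(3),'w',w.round(2), 'd_after_rot',(R.T@(P-o['ee_pos'])/50).round(3))
L=.14+q;M=Ro.from_euler('z',YAW).as_matrix()@Ro.from_euler('y',L).as_matrix()
print('cradle +x in tool',(R.T@M[:,0]).round(3),'y',(R.T@M[:,1]).round(3),'z',(R.T@M[:,2]).round(3))
E
python3 pl.py 130 5
```

```text
Traceback (most recent call last):
  File "pl.py", line 5, in <module>
    print(o['qpos'].round(2),o['ft_force'].round(1),o['width'].round(1));print('target',P.round(1),'d',d.round(3),'w',w.round(2), 'd_after_rot',(R.T@(P-o['ee_pos'])/50).round(3))
                                                    ^^^^^^^^^^^^^^^^
AttributeError: 'float' object has no attribute 'round'
```

```bash
sed -i "s/,o\['width'\].round(1)//" pl.py; sed -i 's/g=42/g=43/' k.py; python3 pl.py 130 5
```

```text
[-0.81  0.49  2.15  1.13  0.9  -0.91] [-1.   0.  -1.9]
target [456.3  58.8 101.1] d [ 1.53  -3.29   2.346] w [ 2.61 -1.45 -2.72] d_after_rot [ 2.821 -1.751  2.765]
cradle +x in tool [0.699 0.149 0.699] y [ 0.106 -0.989  0.106] z [ 0.707  0.    -0.707]
```

Request:
step_arm(
  plan=[
    [-1, 0, 0, 0, 0.52, -0.29, -0.54],
    [-1, 0, 0, 0, 0.52, -0.29, -0.54],
    [-1, 0, 0, 0, 0.52, -0.29, -0.54],
    [-1, 0, 0, 0, 0.52, -0.29, -0.54],
    [-1, 0, 0, 0, 0.52, -0.29, -0.54],
    [-1, 0.4, -0.25, 0.4, 0, 0, 0],
    [-1, 0.4, -0.25, 0.4, 0, 0, 0],
    [-1, 0.4, -0.25, 0.4, 0, 0, 0],
    [-1, 0.4, -0.25, 0.4, 0, 0, 0],
    [-1, 0.4, -0.25, 0.4, 0, 0, 0],
    [-1, 0.4, -0.25, 0.4, 0, 0, 0],
    [-1, 0.4, -0.25, 0.3, 0, 0, 0],
    [-1, 0, 0, 0, 0, 0, 0],
    [-1, 0, 0, 0, 0, 0, 0],
  ],
)

```text
t: 7.02
ee_pos: [455.7, 56.1, 102.3]
orientation: [-2.227, -1.505, -0.687]
ft_force: [0.5, -0.2, -1.5]
width: 44.3
grasp_force: 30.0
```

```bash
python3 pl.py 130 5; python3 - <<'E'
from h import *
a=snap('side')['pixels'][180:270,260:390,::-1]; b=snap('top')['pixels'][180:270,220:350,::-1]
cv2.imwrite('pics/pre2.png',cv2.resize(np.hstack([a,b]),None,fx=3,fy=3,interpolation=2))
E
python3 pl.py 40 4
```

```text
[-0.31  0.46  2.18  0.99  0.76 -0.76] [ 0.5 -0.2 -1.5]
target [456.3  58.8 101.1] d [ 0.031 -0.008  0.05 ] w [-0.01 -0.01 -0.03] d_after_rot [ 0.031 -0.008  0.05 ]
cradle +x in tool [0.699 0.149 0.699] y [ 0.106 -0.989  0.106] z [ 0.707  0.    -0.707]
[-0.31  0.46  2.18  0.99  0.76 -0.76] [ 0.5  0.2 -0.7]
target [500.2 135.7  84.9] d [1.276 0.246 1.333] w [-0.   -0.01 -0.03] d_after_rot [1.276 0.251 1.332]
cradle +x in tool [0.699 0.149 0.699] y [ 0.106 -0.989  0.106] z [ 0.707  0.    -0.707]
```

View pics/pre2.png

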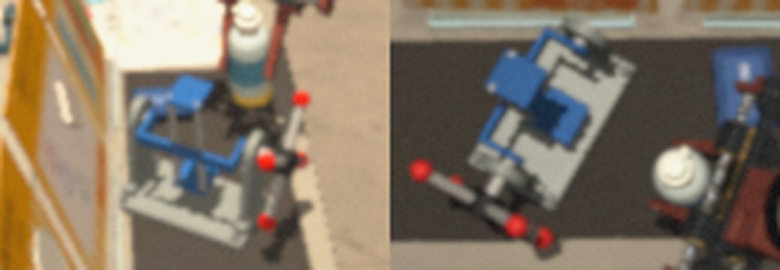

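Both views show the bottle upright in the gripper, with its head at side (342.3,183.3) and top (315.7,235.7), in line in front of the cradle and tilted as intended. I'll check its offset from the predicted position.

```bash
python3 - <<'E'
from k import *
o=get_obs();R=Ro.from_rotvec(o['orientation']).as_matrix()
bz=R@np.array([.707,0,-.707]); H=o['ee_pos']-19*R[:,2]+bz*71; print(H.round(1),bz.round(3))
for n in('top','side'):
    d=np.load(f'pics/{n}.npz');print(n,np.round(proj(d,H),1),np.round(proj(d,H-114*bz),1))
    # head-plate depth points / head depth
    u,v=np.meshgrid(np.arange(640),np.arange(400));z=d['depth'];P=(np.stack([(u-d['cx'])/d['fx']*z,(v-d['cy'])/d['fy']*z,z,np.ones_like(z)],-1)@d['T'].T)[...,:3]
    Q=(P-H)@R; Qz=(P-H)@bz; rad=np.linalg.norm((P-H)-Qz[...,None]*bz,axis=-1)
    m=(z>0)&(rad<16)&(abs(Qz)<8); print(' head pts',m.sum(),(P[m].mean(0)-H).round(1),Qz[m].max().round(1))
    Hc=cradle(.03,9,0,71); m=(z>0)&(np.linalg.norm(P-Hc,axis=-1)<30); A=P[m]; ax=cradle(.03,9,0,72)-Hc; t=(A-Hc)@ax; k=abs(t)<6; print(' headplate',k.sum(),(A[k].mean(0)-Hc).round(1),np.median(t[k]).round(1))
E
```

```text
[458.7  55.5 188. ] [0.086 0.145 0.986]
top [314.5 234.8] [319.9 241.9]
 head pts 66 [ 0.6 -0.3 -3.1] 2.0
 headplate 246 [ 1.   2.3 -2.2] -1.8
side [341.2 183.6] [342.  208.5]
 head pts 31 [-2.3  1.8 -3.2] 2.1
 headplate 122 [-0.7  3.7 -0.6] 0.1
```

Request:
step_arm(
  plan=[
    [-1, 0.25, 0.04, 0.26, 0, 0, 0],
    [-1, 0.25, 0.04, 0.26, 0, 0, 0],
    [-1, 0.25, 0.04, 0.26, 0, 0, 0],
    [-1, 0.25, 0.04, 0.26, 0, 0, 0],
    [-1, 0.25, 0.04, 0.26, 0, 0, 0],
    [-1, 0, 0, 0, 0, 0, 0],
    [-1, 0, 0, 0, 0, 0, 0],
  ],
)

```text
t: 8.0
ee_pos: [496.9, 134.8, 85.8]
orientation: [-2.228, -1.504, -0.688]
ft_force: [-0.1, -0.1, -1.2]
width: 44.2
grasp_force: 30.0
```

```bash
python3 pl.py 40 4; python3 pl.py 5 4;python3 - <<'E'
from h import *
a=snap('side')['pixels'][180:270,260:390,::-1]; b=snap('top')['pixels'][180:270,220:350,::-1]
cv2.imwrite('pics/pre3.png',cv2.resize(np.hstack([a,b]),None,fx=3,fy=3,interpolation=2))
E
```

```text
[-0.11  0.52  2.13  1.13  0.68 -0.7 ] [-0.1 -0.1 -1.2]
target [500.2 135.7  84.9] d [0.024 0.056 0.038] w [-0.   -0.01 -0.03] d_after_rot [0.024 0.056 0.038]
cradle +x in tool [0.699 0.149 0.699] y [ 0.106 -0.989  0.106] z [ 0.707  0.    -0.707]
[-0.11  0.52  2.13  1.13  0.68 -0.7 ] [-0.1 -0.1 -1.2]
target [517.3 165.6  79. ] d [0.514 0.159 0.528] w [-0.   -0.01 -0.03] d_after_rot [0.514 0.16  0.527]
cradle +x in tool [0.699 0.149 0.699] y [ 0.106 -0.989  0.106] z [ 0.707  0.    -0.707]
```

View pics/pre3.png

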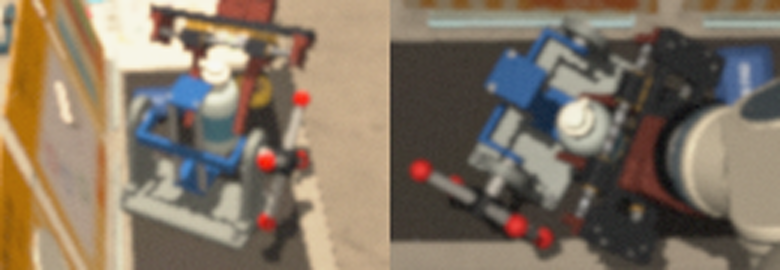

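The bottle now enters between the yoke arms, with its head at crop top (580,118) and side (213,62). The gripper body is clear of the red ball at crop top (515,226). I'll carry on toward the rods.

Request:
step_arm(
  plan=[
    [-1, 0.14, 0.04, 0.14, 0, 0, 0],
    [-1, 0.14, 0.04, 0.14, 0, 0, 0],
    [-1, 0.14, 0.04, 0.14, 0, 0, 0],
    [-1, 0, 0, 0, 0, 0, 0],
    [-1, 0, 0, 0, 0, 0, 0],
  ],
)

```text
t: 8.72
ee_pos: [512.9, 160.8, 80.7]
orientation: [-2.227, -1.505, -0.687]
ft_force: [0.6, -0.8, -2.2]
width: 44.1
grasp_force: 30.0
```

```bash
python3 pl.py 0 4
```

```text
[-0.05  0.54  2.1   1.15  0.65 -0.66] [ 0.6 -0.8 -2.2]
target [519.8 169.9  78.2] d [0.15  0.063 0.167] w [-0.01 -0.01 -0.03] d_after_rot [0.15  0.063 0.166]
cradle +x in tool [0.699 0.149 0.699] y [ 0.106 -0.989  0.106] z [ 0.707  0.    -0.707]
```

Request:
step_arm(
  plan=[
    [-1, 0.06, 0.02, 0.06, 0, 0, 0],
    [-1, 0.05, 0.01, 0.05, 0, 0, 0],
    [-1, 0.03, 0.0, 0.03, 0, 0, 0],
    [-1, 0, 0, 0, 0, 0, 0],
    [-1, 0, 0, 0, 0, 0, 0],
  ],
)

```text
t: 9.35
ee_pos: [518.0, 169.1, 79.1]
orientation: [-2.227, -1.505, -0.688]
ft_force: [-0.3, -0.9, -1.3]
width: 44.3
grasp_force: 30.6
```

```bash
python3 pl.py 0 4
```

```text
[-0.03  0.55  2.09  1.16  0.65 -0.65] [-0.3 -0.9 -1.3]
target [519.8 169.9  78.2] d [0.013 0.028 0.031] w [-0.01 -0.01 -0.03] d_after_rot [0.013 0.028 0.031]
cradle +x in tool [0.699 0.149 0.699] y [ 0.106 -0.989  0.106] z [ 0.707  0.    -0.707]
```

Request:
step_arm(
  plan=[
    [-1, 0.03, 0.0, 0.03, 0, 0, 0],
    [-1, 0, 0, 0, 0, 0, 0],
    [-1, 0, 0, 0, 0, 0, 0],
  ],
)

```text
t: 9.72
ee_pos: [520.1, 170.5, 78.9]
orientation: [-2.23, -1.505, -0.69]
ft_force: [2.7, -4.3, -2.8]
width: 44.3
grasp_force: 30.1
```

Request:
step_arm(
  plan=[
    [-1, 0.02, 0.0, 0.02, 0, 0, 0],
    [-1, 0, 0, 0, 0, 0, 0],
    [-1, 0, 0, 0, 0, 0, 0],
  ],
)

```text
t: 10.1
ee_pos: [521.2, 171.7, 79.0]
orientation: [-2.23, -1.505, -0.691]
ft_force: [4.5, -4.4, -1.0]
width: 44.4
grasp_force: 30.0
```

Request:
step_arm(
  plan=[
    [-1, 0, 0.03, 0, 0, 0, 0],
    [-1, 0, 0, 0, 0, 0, 0],
    [-1, 0, 0, 0, 0, 0, 0],
  ],
)

```text
t: 10.48
ee_pos: [521.4, 171.8, 78.7]
orientation: [-2.228, -1.505, -0.689]
ft_force: [4.6, -2.7, 0.4]
width: 44.4
grasp_force: 30.0
```

Request:
step_arm(
  plan=[
    [-1, 0.02, 0.01, 0.02, 0, 0, 0],
    [-1, 0, 0, 0, 0, 0, 0],
    [-1, 0, 0, 0, 0, 0, 0],
  ],
)

```text
t: 10.85
ee_pos: [521.9, 172.8, 78.3]
orientation: [-2.228, -1.505, -0.688]
ft_force: [1.7, -5.7, 0.5]
width: 44.4
grasp_force: 30.0
```

Request:
step_arm(
  plan=[
    [-1, 0.01, 0.03, 0.01, 0, 0, 0],
    [-1, 0, 0, 0, 0, 0, 0],
    [-1, 0, 0, 0, 0, 0, 0],
  ],
)

```text
t: 11.22
ee_pos: [521.9, 172.9, 78.1]
orientation: [-2.226, -1.505, -0.686]
ft_force: [-3.8, -8.3, 8.6]
width: 44.3
grasp_force: 30.0
```

```bash
python3 pl.py 0 4; python3 -c "
from k import *
o=get_obs();P,R=inplace(.03,.15,np.pi/4,4)
c,s=np.cos(YAW),np.sin(YAW);T=np.array([[c,s,0],[-s,c,0],[0,0,1]]);print('pos err stand',T@(o['ee_pos']-P),'F',T@o['ft_force'],o['moment'])"
```

```text
[-0.02  0.55  2.08  1.16  0.65 -0.64] [-3.8 -8.3  8.6]
target [519.8 169.9  78.2] d [-0.058 -0.018 -0.043] w [-0.02 -0.01 -0.03] d_after_rot [-0.058 -0.018 -0.043]
cradle +x in tool [0.699 0.149 0.699] y [ 0.106 -0.989  0.106] z [ 0.707  0.    -0.707]
pos err stand [ 3.69699577 -0.37653768 -0.08615606] F [-9.07591654 -0.86308576  8.56156878] [-0.77456826  0.01625601 -0.02203361]
```

Request:
step_arm(
  plan=[
    [-1, -0.03, 0, 0.03, 0, 0, 0],
    [-1, 0, 0, 0, 0, 0, 0],
    [-1, 0, 0, 0, 0, 0, 0],
  ],
)

```text
t: 11.6
ee_pos: [521.7, 172.7, 76.1]
orientation: [-2.226, -1.505, -0.686]
ft_force: [-5.5, -10.0, 8.4]
width: 44.5
grasp_force: 30.0
```

```bash
cat > f.py <<'E'
from k import *
o=get_obs();P,R=inplace(.03,.15,np.pi/4,4)
c,s=np.cos(YAW),np.sin(YAW);T=np.array([[c,s,0],[-s,c,0],[0,0,1]]);print('pos err stand',(T@(o['ee_pos']-P)).round(1),'F',(T@o['ft_force']).round(1))
E
python3 f.py
```

```text
pos err stand [ 3.4 -0.3 -2. ] F [-11.4  -0.2   8.4]
```

Request:
step_arm(
  plan=[
    [-1, -0.03, 0, 0.03, 0, 0, 0],
    [-1, 0, 0, 0, 0, 0, 0],
    [-1, 0, 0, 0, 0, 0, 0],
  ],
)

```text
t: 11.98
ee_pos: [521.6, 172.4, 74.1]
orientation: [-2.226, -1.505, -0.686]
ft_force: [-5.4, -9.0, 9.2]
width: 44.5
grasp_force: 30.0
```

```bash
python3 f.py
```

```text
pos err stand [ 3.  -0.4 -4.1] F [-10.5   0.2   9.2]
```

Request:
step_arm(
  plan=[
    [-1, -0.015, 0, 0.015, 0, 0, 0],
    [-1, 0, 0, 0, 0, 0, 0],
    [-1, 0, 0, 0, 0, 0, 0],
  ],
)

```text
t: 12.35
ee_pos: [521.6, 172.3, 73.6]
orientation: [-2.225, -1.505, -0.688]
ft_force: [-6.9, -11.7, 16.1]
width: 44.4
grasp_force: 30.0
```

Request:
step_arm(
  plan=[
    [-1, -0.015, 0, 0.015, 0, 0, 0],
    [-1, 0, 0, 0, 0, 0, 0],
    [-1, 0, 0, 0, 0, 0, 0],
  ],
)

```text
t: 12.72
ee_pos: [521.6, 172.4, 73.5]
orientation: [-2.224, -1.504, -0.689]
ft_force: [-10.0, -14.7, 25.2]
width: 43.9
grasp_force: 30.0
```

```bash
python3 f.py
```

```text
pos err stand [ 3.1 -0.4 -4.6] F [-17.7   1.4  25.2]
```

Request:
step_arm(
  plan=[
    [-1, 0.015, 0, -0.015, 0, 0, 0],
    [-1, 0, 0, 0, 0, 0, 0],
    [0.35, 0, 0, 0, 0, 0, 0],
    [0.35, 0, 0, 0, 0, 0, 0],
    [0.35, 0, 0, 0, 0, 0, 0],
    [0.35, 0, 0, 0, 0, 0, 0],
  ],
)

```text
t: 13.48
ee_pos: [522.6, 172.6, 72.7]
orientation: [-2.227, -1.505, -0.687]
ft_force: [-0.4, 0.2, 0.3]
width: 59.3
grasp_force: 0.0
```

```bash
python3 f.py
```

```text
pos err stand [ 3.7 -1.2 -5.5] F [-0.   0.4  0.3]
```

Request:
step_arm(
  plan=[
    [0.35, 0, 0, -0.3, 0, 0, 0],
    [0.35, 0, 0, -0.5, 0, 0, 0],
    [0.35, 0, 0, -0.6, 0, 0, 0],
    [0.35, 0, 0, -0.8, 0, 0, 0],
    [0.35, 0, 0, -0.8, 0, 0, 0],
    [-1, 0, 0, 0, 0, 0, 0],
    [-1, 0, 0, 0, 0, 0, 0],
  ],
)

```text
t: 14.35
ee_pos: [494.1, 90.4, 194.5]
orientation: [-2.227, -1.504, -0.688]
ft_force: [-0.9, 0.2, 0.1]
width: 42.6
grasp_force: 0.0
```

```bash
python3 - <<'E'
from k import *
a=snap('side')['pixels'][180:270,260:390,::-1]; b=snap('top')['pixels'][180:270,220:350,::-1]
cv2.imwrite('pics/placed.png',cv2.resize(np.hstack([a,b]),None,fx=3,fy=3,interpolation=2))
o=get_obs();print(o['qpos'].round(2),o['ee_pos'].round(0))
hub=cradle(0,0,100,0);print('hub',hub)
E
```

```text
[-0.21  0.3   2.09  0.85  0.88 -0.42] [494.  91. 194.]
hub [430.15833678 210.58352075 103.5       ]
```

View pics/placed.png

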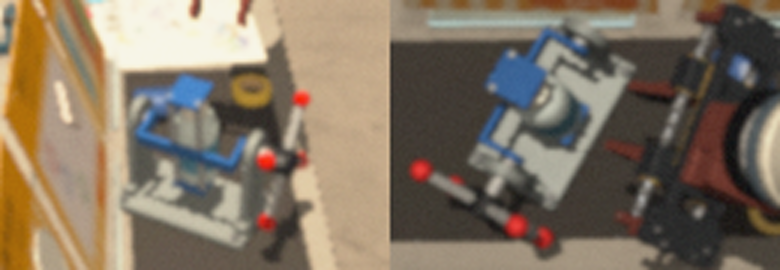

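The bottle stands in the cradle under the head plate (crop top (555,105), side (197,128)), released and leaning on the rods; the fingers are clear. Next is the wheel.

```bash
cat > wh.py <<'E'
import sys; from k import *
x,y,z=map(float,sys.argv[1:4])
c,s=np.cos(YAW),np.sin(YAW);T=np.array([[c,s,0],[-s,c,0],[0,0,1]])
R=tool(YAW,np.pi/2,-1);o=get_obs();P=S0+T.T@[x,y,z];d,w=to(P,R)
print('stand pos',(T@(o['ee_pos']-S0)).round(1),'F',(T@o['ft_force']).round(1),'w',w.round(2),'d',(R.T@(P-o['ee_pos'])/50).round(2),o['qpos'].round(2))
E
python3 wh.py -75 100 190
```

```text
stand pos [-72.5 -14.6 190.4] F [0.5 0.4 0.5] w [-0.62 -5.12  1.1 ] d [-0.05 -2.29  0.01] [-0.21  0.3   2.09  0.85  0.88 -0.42]
```

Request:
step_arm(
  plan=[
    [-1, 0, 0, 0, -0.1, -0.85, 0.18],
    [-1, 0, 0, 0, -0.1, -0.85, 0.18],
    [-1, 0, 0, 0, -0.1, -0.85, 0.18],
    [-1, 0, 0, 0, -0.1, -0.85, 0.18],
    [-1, 0, 0, 0, -0.1, -0.85, 0.18],
    [-1, 0, 0, 0, -0.1, -0.85, 0.18],
    [-1, 0, -0.57, 0, 0, 0, 0],
    [-1, 0, -0.57, 0, 0, 0, 0],
    [-1, 0, -0.57, 0, 0, 0, 0],
    [-1, 0, -0.57, 0, 0, 0, 0],
    [-1, 0, 0, 0, 0, 0, 0],
    [-1, 0, 0, 0, 0, 0, 0],
  ],
)

```text
t: 15.95
ee_pos: [395.6, 146.8, 194.6]
orientation: [-2.713, -1.581, -0.004]
ft_force: [0.3, 0.4, -0.3]
width: 0.6
grasp_force: 0.0
```

```bash
python3 wh.py -75 100 130
```

```text
stand pos [-72.6  98.3 191.1] F [ 0.5 -0.1 -0.3] w [ 0.   -0.03  0.03] d [-0.05 -0.03  1.22] [0.33 0.16 2.08 0.   0.89 0.84]
```

Request:
step_arm(
  plan=[
    [-1, 0, -0.03, 0.4, 0, 0, 0],
    [-1, 0, 0, 0.4, 0, 0, 0],
    [-1, 0, 0, 0.42, 0, 0, 0],
    [-1, 0.1, 0, 0, 0, 0, 0],
    [-1, 0.1, 0, 0, 0, 0, 0],
    [-1, 0.1, 0, 0, 0, 0, 0],
    [-1, 0.1, 0, 0, 0, 0, 0],
    [-1, 0.1, 0, 0, 0, 0, 0],
    [-1, 0.1, 0, 0, 0, 0, 0],
  ],
)

```text
t: 17.08
ee_pos: [408.6, 173.0, 134.6]
orientation: [-2.714, -1.581, -0.003]
ft_force: [-1.2, -3.8, 4.1]
width: 0.4
grasp_force: 2.6
```

```bash
python3 wh.py 27 100 130
```

```text
stand pos [-43.3 100.1 131.1] F [-3.9 -0.8  4.1] w [ 0.   -0.02  0.02] d [1.41 0.   0.02] [0.37 0.3  2.09 0.   0.75 0.89]
```

Request:
step_arm(
  plan=[
    [-1, 0.1, 0, 0, 0, 0, 0],
    [-1, 0.1, 0, 0, 0, 0, 0],
    [-1, 0.1, 0, 0, 0, 0, 0],
    [-1, 0.1, 0, 0, 0, 0, 0],
    [-1, 0.1, 0, 0, 0, 0, 0],
    [-1, 0.1, 0, 0, 0, 0, 0],
    [-1, 0.1, 0, 0, 0, 0, 0],
    [-1, 0, 0, 0, 0, 0, 0],
  ],
)

```text
t: 18.08
ee_pos: [426.0, 204.0, 134.0]
orientation: [-2.714, -1.58, -0.004]
ft_force: [-1.1, -2.4, 0.7]
width: 0.4
grasp_force: 1.5
```

```bash
python3 wh.py 27 100 130
```

```text
stand pos [ -7.7 100.3 130.5] F [-2.6 -0.3  0.7] w [ 0.   -0.02  0.02] d [0.69 0.01 0.01] [0.42 0.34 2.03 0.   0.77 0.94]
```

Request:
step_arm(
  plan=[
    [-1, 0.1, 0, 0, 0, 0, 0],
    [-1, 0.1, 0, 0, 0, 0, 0],
    [-1, 0.1, 0, 0, 0, 0, 0],
    [-1, 0.1, 0, 0, 0, 0, 0],
    [-1, 0.1, 0, 0, 0, 0, 0],
    [-1, 0.1, 0, 0, 0, 0, 0],
    [-1, 0.1, 0, 0, 0, 0, 0],
    [-1, 0, 0, 0, 0, 0, 0],
  ],
)

```text
t: 19.08
ee_pos: [443.5, 234.5, 134.2]
orientation: [-2.714, -1.58, -0.005]
ft_force: [-1.6, -3.0, 1.6]
width: 0.6
grasp_force: 1.7
```

```bash
python3 wh.py 27 100 130;  python3 - <<'E'
from k import *
a=snap('side')['pixels'][180:270,260:390,::-1]; b=snap('top')['pixels'][180:270,220:350,::-1]
cv2.imwrite('pics/half.png',cv2.resize(np.hstack([a,b]),None,fx=3,fy=3,interpolation=2))
E
```

```text
stand pos [ 27.4 100.3 130.7] F [-3.4 -0.1  1.6] w [ 0.   -0.03  0.02] d [-0.01  0.01  0.01] [0.46 0.37 1.97 0.   0.8  0.98]
```

View pics/half.png

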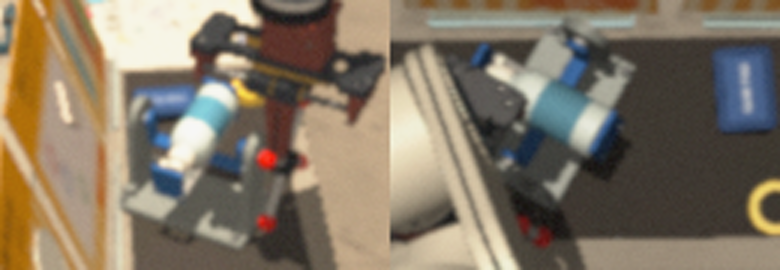

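The side view shows the bottle lying on the rods, past horizontal, with its head at crop (172,165). The finger is still on the spoke and all is well, so I'll reset for the second stroke.

Request:
step_arm(
  plan=[
    [-1, -0.05, 0, 0, 0, 0, 0],
    [-1, 0, 0, -0.5, 0, 0, 0],
    [-1, 0, 0, -0.6, 0, 0, 0],
    [-1, 0, 0, -0.5, 0, 0, 0],
    [-1, -0.6, 0, 0, 0, 0, 0],
    [-1, -0.6, 0, 0, 0, 0, 0],
    [-1, -0.6, 0, 0, 0, 0, 0],
    [-1, -0.05, 0, 0, 0, 0, 0],
    [-1, 0, 0, 0, 0, 0, 0],
    [-1, 0, 0, 0.5, 0, 0, 0],
    [-1, 0, 0, 0.6, 0, 0, 0],
    [-1, 0, 0, 0.5, 0, 0, 0],
    [-1, 0, 0, 0, 0, 0, 0],
  ],
)

```text
t: 20.8
ee_pos: [396.0, 152.1, 132.7]
orientation: [-2.713, -1.58, -0.0]
ft_force: [-0.7, 0.1, -0.8]
width: 0.5
grasp_force: 0.0
```

```bash
python3 wh.py 6 100 130
```

```text
stand pos [-67.7 100.6 129.2] F [-0.3  0.7 -0.8] w [-0.01 -0.01  0.02] d [ 1.47  0.01 -0.02] [0.34 0.28 2.12 0.   0.74 0.85]
```

Request:
step_arm(
  plan=[
    [-1, 0.1, 0, 0, 0, 0, 0],
    [-1, 0.1, 0, 0, 0, 0, 0],
    [-1, 0.1, 0, 0, 0, 0, 0],
    [-1, 0.1, 0, 0, 0, 0, 0],
    [-1, 0.1, 0, 0, 0, 0, 0],
    [-1, 0.1, 0, 0, 0, 0, 0],
    [-1, 0.1, 0, 0, 0, 0, 0],
    [-1, 0.1, 0, 0, 0, 0, 0],
    [-1, 0.1, 0, 0, 0, 0, 0],
    [-1, 0.1, 0, 0, 0, 0, 0],
    [-1, 0.1, 0, 0, 0, 0, 0],
    [-1, 0.1, 0, 0, 0, 0, 0],
    [-1, 0, 0, 0, 0, 0, 0],
  ],
)

```text
t: 22.42
ee_pos: [426.1, 204.0, 134.0]
orientation: [-2.714, -1.58, -0.004]
ft_force: [-1.1, -2.8, 0.6]
width: 0.7
grasp_force: 1.9
```

```bash
python3 wh.py 6 100 130
```

```text
stand pos [ -7.7 100.3 130.5] F [-3.  -0.4  0.6] w [ 0.   -0.02  0.02] d [0.27 0.01 0.01] [0.42 0.34 2.03 0.   0.77 0.94]
```

Request:
step_arm(
  plan=[
    [-1, 0.05, 0, 0, 0, 0, 0],
    [-1, 0.05, 0, 0, 0, 0, 0],
    [-1, 0.05, 0, 0, 0, 0, 0],
    [-1, 0.05, 0, 0, 0, 0, 0],
    [-1, 0, 0, 0, 0, 0, 0],
  ],
)

```text
t: 23.05
ee_pos: [430.2, 211.8, 133.5]
orientation: [-2.714, -1.58, -0.0]
ft_force: [-0.8, -5.6, -0.3]
width: 0.6
grasp_force: 2.8
```

Request:
step_arm(
  plan=[
    [-1, 0.03, 0, 0, 0, 0, 0],
    [-1, 0, 0, 0, 0, 0, 0],
  ],
)

```text
t: 23.3
ee_pos: [430.9, 213.0, 133.5]
orientation: [-2.714, -1.58, -0.0]
ft_force: [-1.4, -7.9, -1.9]
width: 0.7
grasp_force: 2.9
```

Request:
step_arm(
  plan=[
    [-1, 0.03, 0, 0, 0, 0, 0],
    [-1, 0, 0, 0, 0, 0, 0],
  ],
)

```text
t: 23.55
ee_pos: [431.6, 214.3, 133.5]
orientation: [-2.714, -1.58, -0.0]
ft_force: [-1.8, -6.7, 0.2]
width: 0.5
grasp_force: 2.9
```

```bash
python3 wh.py 6 100 130
```

```text
stand pos [  3.9 100.6 130. ] F [-6.7 -1.7  0.2] w [-0.01 -0.01  0.02] d [0.04 0.01 0.  ] [0.44 0.35 2.01 0.   0.78 0.95]
```

Request:
step_arm(
  plan=[
    [-1, 0.03, 0, 0, 0, 0, 0],
    [-1, 0, 0, 0, 0, 0, 0],
  ],
)

```text
t: 23.8
ee_pos: [432.3, 215.6, 133.5]
orientation: [-2.714, -1.58, -0.0]
ft_force: [-1.3, -6.9, -0.9]
width: 0.3
grasp_force: 2.9
```

Request:
step_arm(
  plan=[
    [-1, 0.03, 0, 0, 0, 0, 0],
    [-1, 0, 0, 0, 0, 0, 0],
  ],
)

```text
t: 24.05
ee_pos: [433.2, 217.0, 133.6]
orientation: [-2.714, -1.58, -0.001]
ft_force: [-1.5, -6.1, -0.4]
width: 0.2
grasp_force: 2.8
```

```bash
python3 wh.py 6 100 130
```

```text
stand pos [  7.  100.6 130.1] F [-6.  -1.7 -0.4] w [-0.   -0.01  0.02] d [-0.02  0.01  0.  ] [0.44 0.35 2.   0.   0.79 0.95]
```

Request:
step_arm(
  plan=[
    [-1, 0.02, 0, 0, 0, 0, 0],
    [-1, 0, 0, 0, 0, 0, 0],
  ],
)

```text
t: 24.3
ee_pos: [433.6, 217.8, 133.6]
orientation: [-2.714, -1.58, -0.001]
ft_force: [-1.2, -6.6, 0.6]
width: 0.6
grasp_force: 2.8
```

Request:
step_arm(
  plan=[
    [-1, 0.02, 0, 0, 0, 0, 0],
    [-1, 0, 0, 0, 0, 0, 0],
  ],
)

```text
t: 24.55
ee_pos: [434.1, 218.7, 133.6]
orientation: [-2.714, -1.58, -0.001]
ft_force: [-2.7, -6.7, 0.1]
width: 0.6
grasp_force: 2.8
```

Request:
step_arm(
  plan=[
    [-1, 0.02, 0, 0, 0, 0, 0],
    [-1, 0, 0, 0, 0, 0, 0],
  ],
)

```text
t: 24.8
ee_pos: [434.6, 219.5, 133.6]
orientation: [-2.714, -1.58, -0.0]
ft_force: [-1.6, -7.1, -0.1]
width: 0.6
grasp_force: 3.1
```

Request:
step_arm(
  plan=[
    [-1, 0.02, 0, 0, 0, 0, 0],
    [-1, 0, 0, 0, 0, 0, 0],
  ],
)

```text
t: 25.05
ee_pos: [434.6, 219.7, 133.5]
orientation: [-2.715, -1.581, 0.002]
ft_force: [-2.2, -9.2, 2.3]
width: 0.3
grasp_force: 4.7
```

Request:
step_arm(
  plan=[
    [-1, 0.02, 0, 0, 0, 0, 0],
    [-1, 0, 0, 0, 0, 0, 0],
  ],
)

```text
t: 25.3
ee_pos: [434.7, 219.9, 133.4]
orientation: [2.714, 1.581, -0.004]
ft_force: [-3.3, -13.0, 3.0]
width: 0.8
grasp_force: 6.5
```

```bash
cat > red.py <<'E'
from k import *
for n in('side','top'):
    d=snap(n);p=d['pixels'].astype(int);m=((p[...,0]>150)&(p[...,1]<60)&(p[...,2]<60)).astype(np.uint8)
    N,_,st,ce=cv2.connectedComponentsWithStats(m)
    print(n,[(ce[i].round(1).tolist(),int(st[i,4])) for i in range(1,N) if st[i,4]>3 and 215<ce[i][0]<380 and 190<ce[i][1]<280])
    b=65/2**.5
    for q in(0,.03,2.7,2.78,2.86): print(q,[tuple(np.round(proj(d,cradle(q,sx*b,100,sz*b)),1).tolist()) for sx,sz in((-1,1),(-1,-1),(1,-1),(1,1))])
E
python3 red.py; python3 wh.py 6 100 130
```

```text
side [([350.9, 226.6], 26), ([347.3, 253.4], 18)]
0 [(360.3, 213.3), (359.6, 234.0), (348.4, 254.0), (348.5, 233.3)]
0.03 [(360.2, 213.3), (359.8, 233.4), (348.6, 253.9), (348.3, 233.9)]
2.7 [(346.4, 252.3), (351.8, 224.2), (362.0, 215.8), (356.7, 242.2)]
2.78 [(346.7, 252.9), (351.1, 225.8), (361.8, 215.1), (357.3, 240.8)]
2.86 [(347.0, 253.3), (350.5, 227.4), (361.5, 214.5), (357.9, 239.3)]
top []
0 [(263.0, 256.0), (270.6, 259.4), (241.0, 242.1), (230.9, 237.2)]
0.03 [(262.4, 255.6), (271.0, 259.6), (241.6, 242.4), (230.6, 237.0)]
2.7 [(233.6, 238.0), (237.5, 241.3), (270.5, 260.0), (264.0, 255.4)]
2.78 [(234.7, 238.6), (236.1, 240.4), (269.4, 259.4), (265.4, 256.2)]
2.86 [(236.0, 239.3), (234.7, 239.6), (268.2, 258.8), (266.7, 257.0)]
stand pos [ 10.3 100.7 129.9] F [-13.2  -3.8   2.8] w [-0.01  0.02  0.02] d [-0.09  0.01 -0.  ] [ 0.44  0.36  1.99 -0.    0.79  0.96]
```

The stop is reached: the force rises with no further motion, and the balls match about 2.86. I'll back off, move to the other side of the spoke and dwell for over 2 s.

Request:
step_arm(
  plan=[
    [-1, -0.08, 0, 0, 0, 0, 0],
    [-1, 0, 0, -0.5, 0, 0, 0],
    [-1, 0, 0, -0.6, 0, 0, 0],
    [-1, 0, 0, -0.5, 0, 0, 0],
    [-1, 0.45, 0, 0, 0, 0, 0],
    [-1, 0.45, 0, 0, 0, 0, 0],
    [-1, 0.45, 0, 0, 0, 0, 0],
    [-1, 0, 0, 0, 0, 0, 0],
    [-1, 0, 0, 0, 0, 0, 0],
    [-1, 0, 0, 0.5, 0, 0, 0],
    [-1, 0, 0, 0.6, 0, 0, 0],
    [-1, 0, 0, 0.5, 0, 0, 0],
    [-1, 0, 0, 0, 0, 0, 0],
    [-1, 0, 0, 0, 0, 0, 0],
    [-1, 0, 0, 0, 0, 0, 0],
    [-1, 0, 0, 0, 0, 0, 0],
    [-1, 0, 0, 0, 0, 0, 0],
    [-1, 0, 0, 0, 0, 0, 0],
    [-1, 0, 0, 0, 0, 0, 0],
    [-1, 0, 0, 0, 0, 0, 0],
  ],
)

```text
t: 27.9
ee_pos: [467.9, 277.3, 134.4]
orientation: [-2.714, -1.58, -0.005]
ft_force: [-0.2, -0.4, 0.8]
width: 0.4
grasp_force: 0.0
```

```bash
python3 wh.py -25 100 130; python3 red.py | grep -v '^[02]'
```

```text
stand pos [ 76.7 100.4 130.9] F [-0.4 -0.1  0.8] w [ 0.   -0.03  0.02] d [-2.03  0.01  0.02] [0.51 0.43 1.87 0.   0.84 1.03]
side [([347.1, 253.3], 9)]
top [([267.6, 257.6], 26)]
```

Request:
step_arm(
  plan=[
    [-1, -0.1, 0, 0, 0, 0, 0],
    [-1, -0.1, 0, 0, 0, 0, 0],
    [-1, -0.1, 0, 0, 0, 0, 0],
    [-1, -0.1, 0, 0, 0, 0, 0],
    [-1, -0.1, 0, 0, 0, 0, 0],
    [-1, -0.1, 0, 0, 0, 0, 0],
    [-1, -0.1, 0, 0, 0, 0, 0],
    [-1, -0.1, 0, 0, 0, 0, 0],
    [-1, -0.1, 0, 0, 0, 0, 0],
    [-1, -0.1, 0, 0, 0, 0, 0],
    [-1, 0, 0, 0, 0, 0, 0],
  ],
)

```text
t: 29.38
ee_pos: [442.5, 233.2, 134.0]
orientation: [-2.714, -1.579, -0.003]
ft_force: [0.8, 0.4, 1.2]
width: 0.7
grasp_force: 0.6
```

Request:
step_arm(
  plan=[
    [-1, -0.1, 0, 0, 0, 0, 0],
    [-1, -0.1, 0, 0, 0, 0, 0],
    [-1, -0.1, 0, 0, 0, 0, 0],
    [-1, -0.1, 0, 0, 0, 0, 0],
    [-1, -0.1, 0, 0, 0, 0, 0],
    [-1, -0.1, 0, 0, 0, 0, 0],
    [-1, -0.1, 0, 0, 0, 0, 0],
    [-1, -0.1, 0, 0, 0, 0, 0],
    [-1, -0.1, 0, 0, 0, 0, 0],
    [-1, -0.1, 0, 0, 0, 0, 0],
    [-1, 0, 0, 0, 0, 0, 0],
  ],
)

```text
t: 30.75
ee_pos: [418.4, 190.0, 134.3]
orientation: [-2.714, -1.58, -0.005]
ft_force: [1.5, 1.1, 3.2]
width: 0.2
grasp_force: 1.9
```

```bash
python3 wh.py -25 100 130; sed -i 's/(0,.03,2.7,2.78,2.86)/(0,.05,1.1,1.2,1.3)/' red.py; python3 red.py
```

```text
stand pos [-23.7 100.  130.8] F [ 1.8 -0.8  3.2] w [ 0.01 -0.03  0.02] d [-0.03 -0.    0.02] [0.4  0.32 2.05 0.   0.76 0.91]
side [([350.4, 226.9], 16), ([347.0, 253.6], 16)]
0 [(360.3, 213.3), (359.6, 234.0), (348.4, 254.0), (348.5, 233.3)]
0.05 [(360.1, 213.3), (359.9, 233.0), (348.7, 253.9), (348.2, 234.4)]
1.1 [(352.0, 223.7), (362.0, 216.1), (356.5, 242.7), (346.3, 252.0)]
1.2 [(351.2, 225.6), (361.8, 215.2), (357.2, 241.0), (346.6, 252.8)]
1.3 [(350.4, 227.6), (361.5, 214.4), (357.9, 239.1), (347.0, 253.4)]
top []
0 [(263.0, 256.0), (270.6, 259.4), (241.0, 242.1), (230.9, 237.2)]
0.05 [(262.0, 255.4), (271.2, 259.7), (241.9, 242.6), (230.5, 236.9)]
1.1 [(238.1, 241.6), (270.8, 260.2), (263.5, 255.1), (233.2, 237.8)]
1.2 [(236.2, 240.5), (269.5, 259.5), (265.3, 256.1), (234.6, 238.6)]
1.3 [(234.5, 239.4), (268.0, 258.7), (266.9, 257.1), (236.1, 239.4)]
```

```bash
python3 - <<'E'
from k import *
c,s=np.cos(YAW),np.sin(YAW);T=np.array([[c,s,0],[-s,c,0],[0,0,1]])
d=np.load('pics/side.npz');u,v=np.meshgrid(np.arange(640),np.arange(400));z=d['depth'];P=(np.stack([(u-d['cx'])/d['fx']*z,(v-d['cy'])/d['fy']*z,z,np.ones_like(z)],-1)@d['T'].T)[...,:3]
Q=(P-S0)@T.T;m=(z>0)&(abs(Q[...,1])<20)&(abs(Q[...,0])<110)&(Q[...,2]>20)&(Q[...,2]<200)
for a in range(-90,100,20):
    k=m&(Q[...,0]>=a)&(Q[...,0]<a+20);print(a,k.sum(),Q[k][:,2].max().round() if k.any() else '',d['pixels'][k].mean(0).round() if k.any() else '')
E
```

```text
-90 0  
-70 40 114.0 [123. 138. 153.]
-50 36 118.0 [195. 204. 195.]
-30 41 121.0 [124. 176. 184.]
-10 40 123.0 [161. 194. 195.]
10 50 127.0 [233. 232. 226.]
30 74 125.0 [214. 210. 196.]
50 64 123.0 [148. 157. 166.]
70 95 123.0 [ 68.  95. 125.]
90 0
```

The bottle lies horizontal with q about 1.27, as expected. Next is the last stroke.

Request:
step_arm(
  plan=[
    [-1, 0.05, 0, 0, 0, 0, 0],
    [-1, 0, 0, -0.5, 0, 0, 0],
    [-1, 0, 0, -0.6, 0, 0, 0],
    [-1, 0, 0, -0.5, 0, 0, 0],
    [-1, 0.65, 0, 0, 0, 0, 0],
    [-1, 0.65, 0, 0, 0, 0, 0],
    [-1, 0.65, 0, 0, 0, 0, 0],
    [-1, 0, 0, 0, 0, 0, 0],
    [-1, 0, 0, 0, 0, 0, 0],
    [-1, 0, 0, 0.5, 0, 0, 0],
    [-1, 0, 0, 0.6, 0, 0, 0],
    [-1, 0, 0, 0.5, 0, 0, 0],
    [-1, 0, 0, 0, 0, 0, 0],
  ],
)

```text
t: 32.48
ee_pos: [465.8, 275.6, 132.8]
orientation: [-2.715, -1.579, 0.003]
ft_force: [0.2, 0.5, 0.7]
width: 0.2
grasp_force: 0.0
```

```bash
python3 wh.py -3 100 130
```

```text
stand pos [ 74.1 101.2 129.3] F [0.5 0.1 0.7] w [-0.02  0.01  0.01] d [-1.54  0.02 -0.01] [0.51 0.43 1.88 0.   0.84 1.03]
```

Request:
step_arm(
  plan=[
    [-1, -0.1, 0, 0, 0, 0, 0],
    [-1, -0.1, 0, 0, 0, 0, 0],
    [-1, -0.1, 0, 0, 0, 0, 0],
    [-1, -0.1, 0, 0, 0, 0, 0],
    [-1, -0.1, 0, 0, 0, 0, 0],
    [-1, -0.1, 0, 0, 0, 0, 0],
    [-1, -0.1, 0, 0, 0, 0, 0],
    [-1, -0.1, 0, 0, 0, 0, 0],
    [-1, -0.1, 0, 0, 0, 0, 0],
    [-1, -0.1, 0, 0, 0, 0, 0],
    [-1, -0.1, 0, 0, 0, 0, 0],
    [-1, -0.1, 0, 0, 0, 0, 0],
    [-1, -0.1, 0, 0, 0, 0, 0],
    [-1, -0.05, 0, 0, 0, 0, 0],
    [-1, -0.05, 0, 0, 0, 0, 0],
    [-1, 0, 0, 0, 0, 0, 0],
  ],
)

```text
t: 34.48
ee_pos: [433.2, 216.5, 134.0]
orientation: [-2.714, -1.579, -0.005]
ft_force: [3.2, 3.8, -1.2]
width: 0.3
grasp_force: 2.3
```

Request:
step_arm(
  plan=[
    [-1, -0.03, 0, 0, 0, 0, 0],
    [-1, -0.03, 0, 0, 0, 0, 0],
    [-1, 0, 0, 0, 0, 0, 0],
  ],
)

```text
t: 34.85
ee_pos: [432.2, 214.0, 134.1]
orientation: [-2.714, -1.579, -0.007]
ft_force: [4.5, 4.1, -1.8]
width: 0.1
grasp_force: 2.6
```

```bash
python3 wh.py -3 100 130
```

```text
stand pos [  4.  100.  130.6] F [ 5.8 -1.9 -1.8] w [ 0.01 -0.04  0.02] d [-0.14 -0.    0.01] [0.43 0.35 2.01 0.   0.78 0.95]
```

Request:
step_arm(
  plan=[
    [-1, -0.04, 0, 0, 0, 0, 0],
    [-1, -0.03, 0, 0, 0, 0, 0],
    [-1, 0, 0, 0, 0, 0, 0],
  ],
)

```text
t: 35.22
ee_pos: [430.7, 211.0, 134.1]
orientation: [-2.714, -1.579, -0.007]
ft_force: [4.5, 4.7, -1.0]
width: 0.7
grasp_force: 2.8
```

Request:
step_arm(
  plan=[
    [-1, -0.02, 0, 0, 0, 0, 0],
    [-1, -0.02, 0, 0, 0, 0, 0],
    [-1, 0, 0, 0, 0, 0, 0],
  ],
)

```text
t: 35.6
ee_pos: [429.8, 209.4, 134.2]
orientation: [-2.714, -1.579, -0.008]
ft_force: [4.7, 4.8, -2.1]
width: 0.6
grasp_force: 2.9
```

Request:
step_arm(
  plan=[
    [-1, -0.02, 0, 0, 0, 0, 0],
    [-1, 0, 0, 0, 0, 0, 0],
  ],
)

```text
t: 35.85
ee_pos: [429.3, 208.5, 134.2]
orientation: [-2.714, -1.58, -0.008]
ft_force: [3.9, 4.3, 0.3]
width: 0.7
grasp_force: 2.9
```

```bash
python3 wh.py -3 100 130
```

```text
stand pos [ -2.2  99.8 130.7] F [ 5.7 -1.3  0.3] w [ 0.01 -0.04  0.02] d [-0.02 -0.    0.01] [0.43 0.34 2.02 0.   0.78 0.94]
```

Request:
step_arm(
  plan=[
    [-1, -0.02, 0, 0, 0, 0, 0],
    [-1, 0, 0, 0, 0, 0, 0],
  ],
)

```text
t: 36.1
ee_pos: [428.8, 207.7, 134.2]
orientation: [-2.714, -1.579, -0.008]
ft_force: [5.1, 4.5, -0.9]
width: 0.5
grasp_force: 2.9
```

Request:
step_arm(
  plan=[
    [-1, -0.02, 0, 0, 0, 0, 0],
    [-1, 0, 0, 0, 0, 0, 0],
  ],
)

```text
t: 36.35
ee_pos: [428.3, 206.8, 134.2]
orientation: [-2.714, -1.579, -0.008]
ft_force: [4.8, 4.1, -0.1]
width: 0.0
grasp_force: 2.9
```

Request:
step_arm(
  plan=[
    [-1, -0.02, 0, 0, 0, 0, 0],
    [-1, 0, 0, 0, 0, 0, 0],
  ],
)

```text
t: 36.6
ee_pos: [427.8, 205.9, 134.2]
orientation: [-2.714, -1.579, -0.008]
ft_force: [4.7, 4.7, 0.2]
width: 0.8
grasp_force: 2.8
```

Request:
step_arm(
  plan=[
    [-1, -0.02, 0, 0, 0, 0, 0],
    [-1, 0, 0, 0, 0, 0, 0],
  ],
)

```text
t: 36.85
ee_pos: [427.2, 205.1, 134.2]
orientation: [-2.714, -1.579, -0.008]
ft_force: [4.7, 4.7, 0.3]
width: 0.5
grasp_force: 2.8
```

Request:
step_arm(
  plan=[
    [-1, -0.02, 0, 0, 0, 0, 0],
    [-1, 0, 0, 0, 0, 0, 0],
  ],
)

```text
t: 37.1
ee_pos: [426.8, 204.2, 134.2]
orientation: [-2.714, -1.579, -0.008]
ft_force: [4.1, 3.8, -0.1]
width: 0.5
grasp_force: 2.8
```

Request:
step_arm(
  plan=[
    [-1, -0.02, 0, 0, 0, 0, 0],
    [-1, 0, 0, 0, 0, 0, 0],
  ],
)

```text
t: 37.35
ee_pos: [426.5, 203.6, 134.4]
orientation: [-2.714, -1.579, -0.009]
ft_force: [4.7, 6.0, 0.9]
width: 0.8
grasp_force: 3.2
```

```bash
python3 wh.py -3 100 130; python3 red.py|grep -v '^1'
```

```text
stand pos [ -7.9  99.7 130.9] F [ 7.6 -1.1  0.9] w [ 0.01 -0.05  0.02] d [ 0.1  -0.01  0.02] [0.42 0.34 2.03 0.   0.77 0.93]
side [([348.5, 233.3], 21), ([347.6, 253.6], 13)]
0 [(360.3, 213.3), (359.6, 234.0), (348.4, 254.0), (348.5, 233.3)]
0.05 [(360.1, 213.3), (359.9, 233.0), (348.7, 253.9), (348.2, 234.4)]
top []
0 [(263.0, 256.0), (270.6, 259.4), (241.0, 242.1), (230.9, 237.2)]
0.05 [(262.0, 255.4), (271.2, 259.7), (241.9, 242.6), (230.5, 236.9)]
```

Force is starting to rise and the balls match 0. One or two more steps will confirm the stop.

Request:
step_arm(
  plan=[
    [-1, -0.02, 0, 0, 0, 0, 0],
    [-1, 0, 0, 0, 0, 0, 0],
  ],
)

```text
t: 37.7
ee_pos: [426.3, 203.2, 134.6]
orientation: [-2.714, -1.579, -0.011]
ft_force: [3.9, 7.9, 1.2]
width: 0.5
grasp_force: 4.1
```

Request:
step_arm(
  plan=[
    [-1, -0.02, 0, 0, 0, 0, 0],
    [-1, 0, 0, 0, 0, 0, 0],
  ],
)

```text
t: 37.95
ee_pos: [426.3, 202.9, 134.8]
orientation: [-2.714, -1.578, -0.013]
ft_force: [5.0, 10.5, 0.7]
width: 0.6
grasp_force: 5.0
```

Request:
step_arm(
  plan=[
    [-1, 0.1, 0, 0, 0, 0, 0],
    [-1, 0, 0, -0.5, 0, 0, 0],
    [-1, 0, 0, -0.6, 0, 0, 0],
    [-1, 0, 0, -0.6, 0, 0, 0],
    [-1, -0.7, -0.6, -0.2, 0, 0, 0],
    [-1, -0.7, -0.6, -0.2, 0, 0, 0],
    [-1, -0.7, 0, 0, 0, 0, 0],
    [-1, 0, 0, 0, 0, 0, 0],
  ],
)

```text
t: 38.95
ee_pos: [320.1, 141.8, 238.0]
orientation: [-2.715, -1.578, 0.001]
ft_force: [0.8, -0.2, -0.5]
width: 0.6
grasp_force: 0.0
```

```bash
python3 red.py|grep -v '^1'; python3 - <<'E'
from k import *
a=np.load('pics/side.npz')['pixels'][170:270,260:390,::-1]; b=np.load('pics/top.npz')['pixels'][180:280,220:350,::-1]
cv2.imwrite('pics/end.png',cv2.resize(np.hstack([a,b]),None,fx=3,fy=3,interpolation=2))
E
```

```text
side [([360.6, 213.2], 5), ([348.4, 233.5], 17), ([347.8, 253.6], 14)]
0 [(360.3, 213.3), (359.6, 234.0), (348.4, 254.0), (348.5, 233.3)]
0.05 [(360.1, 213.3), (359.9, 233.0), (348.7, 253.9), (348.2, 234.4)]
top [([229.8, 236.4], 30), ([262.3, 255.1], 27), ([271.0, 257.5], 10)]
0 [(263.0, 256.0), (270.6, 259.4), (241.0, 242.1), (230.9, 237.2)]
0.05 [(262.0, 255.4), (271.2, 259.7), (241.9, 242.6), (230.5, 236.9)]
```

View pics/end.png

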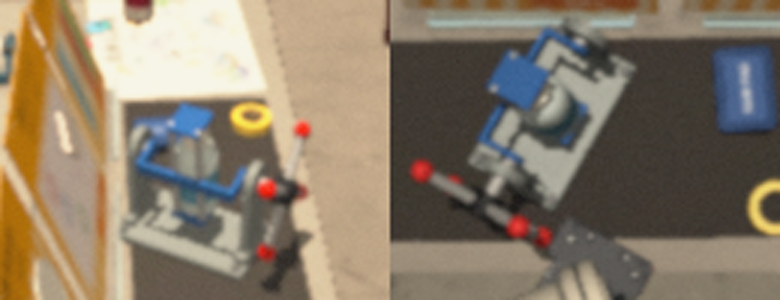

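The final views show the bottle upright in the cradle under the head plate (top crop (550,105)). The cradle is at its first stop, with the balls matching joint 0, and the gripper is clear.

```bash
python3 -c "
from workcell import ctrl;print(ctrl.close_job())"
```

```text
the job is handed in; nothing more can be done
None
```

The job is done and handed in at about 39 s of the 66 s allowed: the bottle was set in the cradle, turned over to the far stop, left there for over 2 s, then turned back to the first stop, and it stands upright.

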